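Sort two dop holders, then set the carrier and hold its hidden bolt

ROBOT

A 7-joint arm with a two-finger parallel gripper is mounted at the origin on the work surface. World frame = base frame: x ahead of the robot, y to its left, z up, the work surface at z = 0. Lengths are in m, angles in rad, forces in N, time in s.
With the tool pointing down it reaches from about 0.35 to 0.9 m from the base axis. Payload 7.2 kg.
Tool frame: the origin (TCP) lies at the very end of the fingers, on their centre line; the grasp point (between the pads) lies 19 mm behind it; z points along the fingers, y is the direction in which the jaws open and shut (so a half turn about z gives the same grasp; the last joint's range is limited). The gripper opens to 85 mm and grips with 20 to 120 N. Pads are 22 mm wide; open, the fingers measure 114 mm over their backs; the gripper's body (76 mm by 85 mm) begins 54 mm behind the grasp point. The pads swing forward as they close: fully open they stand 13 mm farther back than shut.
Start: joints at [-1.311, 0.411, -0.013, 1.596, 0.006, 1.134, -0.082], TCP at [0.201, 0.592, 0.231] pointing down, gripper open.
Joint ranges: [-2.95, 2.95], [-0.29, 1.99], [-1.47, 1.44], [0.14, 2.54], [-1.03, 4.17], [0.13, 1.85], [-2.86, 2.86]. Speed limits (rad/s): [2.39, 2.39, 3.01, 3.01, 3.14, 3.14, 3.14].

INTERFACE

Orientations are given as a unit quaternion [x, y, z, w].
In Python, from plant import readout, cams, job gives the robot as it stands.
- The arm moves only by the tool carry_out, never from a script. Its argument "moves" is text: rows parted by semicolons, each of 5 numbers parted by spaces: the gripper's target within -1 to 1 (fully open at 1, half-way at 0, shut at -1), then the shift along the tool's x, y, z in m, then the turn about the tool's z in rad. In form: hand x y z yaw; .... A call has 1 to 10 rows; each row shifts and turns the commanded pose from where the row before left it, along the tool's axes as they then stand; what a row does not reach is not made up. A row lasts 1/12 s, in which the tool goes at most 41.7 mm and 7.16 degrees, less where a joint would pass 70% of its speed; a pose out of reach is approached as far as the arm can. A call with a gripper value outside its range is refused whole. The fingers move at their own pace and stop on an object; "squeeze" is the grip in N (left out, the last holds). Time passes only in rows, so rows that do not move let the fingers close. It gives the time, the measured TCP pose, the force and the opening at its end, in the units of the state.
- readout.get_state(): the state, without advancing time (a new reading comes with each control period).
- cams.grab_frame(name): name is "side" or "top" or "wrist"; returns a dict with "frame" (480x640x3 uint8, blue, green, red), "camera_matrix" (3x3 intrinsics, pixels), "k1" (the pictures are not rectified: a ray, as slopes to the right and down, at radius r is drawn at 1 + k1 r^2 times it, then the intrinsics apply), "extrinsics" (4x4, takes a point from world to camera coordinates); the wrist camera has in their place "mount" (4x4, takes a point from camera to tool coordinates, whose origin is the TCP and whose axes are the flange's). Camera axes: x right, y down, z forward; pixel columns grow to the right and rows downward; lengths in m; the calibration is good to about 2 mm. A picture is of the moment at which its call begins: read the wrist's pose just before it. There is no depth.
- job.hand_in(): hands the job in, once; it reports no verdict.
The state is a dict: "t": time; "joint_pos": joint angles; "qvel": joint speeds; "joint_efforts": joint torques, N m; "ee_pos": TCP position; "orientation": TCP orientation; "contact_force": force on the tool from outside, world axes, zero at the start; "moment": the same for the moment, N m; "opening": finger opening in m.
Only numpy, scipy, OpenCV 4.12 (cv2) and the standard library are available. Lean on these libraries where they do the work, as an engineer would, in place of code of your own. Each camera call takes 0.05 s, during which the arm holds its last target. There are 200 camera calls.

TASK

At the diamond polisher's bench, put the dop holder with the green tag down into the green nest of the setting stand and the one with the red tag into the red reject tray, and let go of both. Then reach down into the gap behind the stand's bracket, grip the hidden bolt head, turn it until the carrier arm has swung up to its 20-degree mark, and hold the bolt there so that it cannot turn back while a colleague tightens the nut in front: you finish while still holding it, touching neither the carrier arm nor the holders. Leave the other things on the bench where they are.

Things in the scene. Friction and masses are not known exactly. Their poses are not given: they have to be found in the camera images.
- holder_green: Dop holder with green tag, loose, 60 mm tall, 100 g: dark steel foot 30 x 30 mm square, 22 mm high, and a brass neck 22 x 22 mm square (grip here; sides parallel to the foot's) with a green tag plate on top and a green band. Origin: centre of its underside; z up, x and y square to its sides.
- holder_red: Dop holder, the same in every size but with a red tag plate and a red band. Origin: centre of its underside. Which of the two places on the bench each holder has at the start varies.
- reject_tray: Red open tray fixed to the bench, 110 x 110 mm outside, 35 mm high, walls and floor 5 mm thick. Origin: centre of its underside; z up, x and y square to its sides.
- stand: Setting stand, fixed, base plate 10 mm thick. Its blue channel bracket has two upright flanges 70 mm wide (local y +-35 mm): front one at x -32 to -24, top 118 mm above bench; rear one at x 24 to 30, top 98 mm. Origin: on the bench below the bolt's axis, midway in the 48 mm gap between flanges. x: along the bolt from bracket front (robot's side) to back; y: to the carrier arm's side; z up.
- bolt_head: Hidden bolt head in the gap behind the front flange: bright steel hexagon, 24 mm across flats, 16 mm thick. Origin: its centre, 95 mm above the bench, 22 mm behind the flange. x: bolt's axis (the stand's x). At rest two flats are upright, facing +y and -y. The gap is open above and at both y ends, floor 16 mm above bench. A 20 mm round brass bush lies between head and flange.
- carrier: Aluminium carrier arm in front of the bracket (robot's side), keyed to the bolt: both turn together. It reaches 115 mm along the stand's +y, the green nest at its end; the nut and the bolt's end stick out 34 mm in front of the bracket. Origin: on the bolt's axis above the stand's origin, axes as the stand's when the joint is 0.
- pass_nest (a point): Centre of the inner floor of the green nest, a square pocket 36 x 36 mm inside, 15 mm deep, walls 4 mm, at (-62, 95, -23) mm in the carrier's frame: 72 mm above the bench at rest, rim at 87 mm, the arm's plate behind it up to 90 mm. z up out of the pocket, x and y square to its walls (as the carrier's).
- spindle (a joint): Turn of bolt and carrier about the stand's +x, rad. 0: arm level on its stop; grows as the arm swings up (red pointer down the scale); 0.349: green 20-degree mark; end stop 0.8. It turns freely and the weight (0.15 N m) swings it back to 0 unless held. To turn it, grip the head and swing the fingers about the bolt's axis, the gripper leaning towards the stand's -y.
- loupe: Bystander: folded brass loupe, 50 x 24 mm, 12 mm high. Origin under the lens block.
- wrench: Bystander: steel wrench lying flat. Origin under its middle.
- screwdriver: Bystander: screwdriver lying flat. Origin under its middle.
- paste_jar: Bystander: small jar with a black cap, 52 mm wide, 50 mm high. Origin centre of its underside.
- cup: Bystander: black cup, 72 mm wide, 90 mm high. Origin centre of its underside.
- oil_bottle: Bystander: amber bottle with a red cap, 44 mm wide, 110 mm high. Origin centre of its underside.
Mind the look-alikes: they are no part of the job. What is meant by the reject_tray is not purple, and is the smaller of those in its own colour.

How it is judged:
On the way, in this order (a step that is already met when the one before it is completed fails the run):
1. the green-tagged holder stands fully down in the green nest and the red-tagged one is in the reject tray, both let go and at rest, the carrier still at rest on its stop (x of holder_green in the frame of pass_nest between -0.008 and 0.008 m and y of holder_green in the frame of pass_nest between -0.008 and 0.008 m and z of holder_green in the frame of pass_nest below 0.006 m and angle between the z axis of holder_green and the z axis of pass_nest, either way round below 0.15 rad and x of holder_red in the frame of reject_tray between -0.05 and 0.05 m and y of holder_red in the frame of reject_tray between -0.05 and 0.05 m and z of holder_red in the frame of reject_tray below 0.025 m and contact force between each of the fingers, the arm and holder_green below 0.3 N and contact force between each of the fingers, the arm and holder_red below 0.3 N and contact force between each of the fingers, the arm and carrier below 0.3 N and linear speed of each of holder_green, holder_red below 0.03 m/s and value of joint spindle below 0.05 rad), for 0.2 s.
2. the bolt is gripped by its head and the carrier has swung up to the 20-degree mark (value of joint spindle between 0.262 and 0.436 rad and contact force between the fingers and bolt_head above 5 N and velocity of joint spindle between -0.05 and 0.05 rad/s), for 0.3 s.
At the end, for the whole second after the job is handed in: Fingers grip the bolt head (over 5 N), carrier still at 15 to 25 degrees, robot touching no carrier or holder; green holder square in its nest (within 8 mm, under 6 mm above the floor, tilt to it under 0.15 rad), red holder within 50 mm of the tray's centre lines, down in it; both at rest (all of step 2 and x of holder_green in the frame of pass_nest between -0.008 and 0.008 m and y of holder_green in the frame of pass_nest between -0.008 and 0.008 m and z of holder_green in the frame of pass_nest below 0.006 m and angle between the z axis of holder_green and the z axis of pass_nest, either way round below 0.15 rad and x of holder_red in the frame of reject_tray between -0.05 and 0.05 m and y of holder_red in the frame of reject_tray between -0.05 and 0.05 m and z of holder_red in the frame of reject_tray below 0.025 m and contact force between each of the fingers, the arm and holder_green below 0.3 N and contact force between each of the fingers, the arm and holder_red below 0.3 N and contact force between each of the fingers, the arm and carrier below 0.3 N and linear speed of each of holder_green, holder_red below 0.03 m/s); the arm keeps its last pose, push and grip.
It fails at once if a bystander is disturbed (shifted more than 30 mm) (distance of any of loupe, wrench, screwdriver, paste_jar, cup, oil_bottle from where it was at the start of the episode above 0.03 m).
It also fails if it takes over 54 s, if anything falls off the work surface, if the arm or the gripper's body presses on something with over 40 N, if the wrist force passes 120 N, or if a joint passes its speed limit or range.

## Working session

There is one attempt and no reset: what is moved stays moved. The work goes in short steps, Python scripts to look and compute and a tool call to move; the robot and the scene stay as the last step left them, time stands still between calls to the robot, and variables do not carry over. Pictures are saved under pics/ and viewed, about 8 in all and at most 12, crops included, and the job is handed in when it is done.

Besides the shell and the picture viewer there is one more tool, called as name(argument=value, ...) on one line, values as JSON. carry_out: Moves the arm, as the interface text tells. Its arguments: {"type":"object","properties":{"moves":{"type":"string"},"squeeze":{"type":"number"}},"required":["moves"]}

```bash
mkdir -p pics; ls; cat > h.py <<'E'
import numpy as np, cv2
from plant import readout, cams, job
from scipy.spatial.transform import Rotation as R
def T():
    s=readout.get_state(); M=np.eye(4); M[:3,:3]=R.from_quat(s["orientation"]).as_matrix(); M[:3,3]=s["ee_pos"]; return M
def grab(n):
    t=T(); f=cams.grab_frame(n); 
    f["c2w"]=t@np.array(f["mount"]) if n=="wrist" else np.linalg.inv(np.array(f["extrinsics"]))
    return f
def ray(f,u,v):
    K=np.array(f["camera_matrix"]); d=np.array([(u-K[0,2])/K[0,0],(v-K[1,2])/K[1,1]]); p=d.copy()
    for _ in range(20): p=d/(1+f["k1"]*(p@p))
    M=f["c2w"]; return M[:3,3], M[:3,:3]@np.array([p[0],p[1],1.])
def onz(f,u,v,z):
    o,d=ray(f,u,v); return o+d*(z-o[2])/d[2]
def proj(f,P):
    M=np.linalg.inv(f["c2w"]); q=M[:3,:3]@np.array(P)+M[:3,3]; x=q[:2]/q[2]; x=x*(1+f["k1"]*(x@x)); K=np.array(f["camera_matrix"])
    return np.array([K[0,0]*x[0]+K[0,2],K[1,1]*x[1]+K[1,2]])
def tri(*rs):
    A=0;b=0
    for o,d in rs:
        d=d/np.linalg.norm(d); Q=np.eye(3)-np.outer(d,d); A=A+Q; b=b+Q@o
    p=np.linalg.solve(A,b); return p,[np.linalg.norm(np.cross(p-o,d/np.linalg.norm(d))) for o,d in rs]
E
python3 - <<'E'
from h import *
import pickle
print(readout.get_state())
for n in("top","side"):
    f=grab(n); pickle.dump(f,open(n+".pkl","wb")); cv2.imwrite(f"pics/{n}0.png",f["frame"]); print(n,f["c2w"].round(3).tolist(),f["k1"],f["camera_matrix"])
f=cams.grab_frame("wrist"); print(f["mount"],f["camera_matrix"],f["k1"])
E
```

```text
pics
{'t': 0.0, 'joint_pos': array([-1.31121481,  0.41188634, -0.01267617,  1.59706271,  0.00557213,
        1.13430793, -0.08215747]), 'qvel': array([ 0.00084358,  0.00152236,  0.00012735,  0.00206175,  0.00133559,
        0.00171719, -0.00025381]), 'joint_efforts': array([-4.48946248e-04, -6.00615048e+01,  6.82225954e-01, -2.99412346e+01,
        1.38563616e-02,  1.04411552e-02,  7.49623894e-06]), 'ee_pos': array([0.20110328, 0.59122573, 0.23045407]), 'orientation': array([ 1.63146848e-01,  9.86601461e-01, -8.10513508e-04, -8.08332593e-05]), 'contact_force': array([-0.6058795 , -0.14568206,  0.50618695]), 'moment': array([-0.01686989,  0.00082924, -0.04156725]), 'opening': 0.08520358872533473}
top [[0.004, -0.988, 0.155, 0.414], [-1.0, 0.001, 0.029, 0.045], [-0.029, -0.155, -0.987, 1.102], [0.0, 0.0, 0.0, 1.0]] -0.02835306227512454 [[475.55882558   0.         316.20292075]
 [  0.         475.55882558 240.1348989 ]
 [  0.           0.           1.        ]]
side [[-0.87, -0.364, 0.332, 0.151], [-0.493, 0.663, -0.563, 0.773], [-0.015, -0.654, -0.757, 1.054], [0.0, 0.0, 0.0, 1.0]] -0.11086371605067556 [[622.99031974   0.         325.39566666]
 [  0.         622.99031974 239.24911893]
 [  0.           0.           1.        ]]
[[-1.58341054e-04 -9.58842423e-01 -2.83938696e-01  7.22329405e-02]
 [ 9.99999987e-01 -1.63412673e-04 -5.82537147e-06  2.46070404e-04]
 [-4.08135679e-05 -2.83938693e-01  9.58842436e-01 -1.41190123e-01]
 [ 0.00000000e+00  0.00000000e+00  0.00000000e+00  1.00000000e+00]] [[386.47525362   0.         315.33855627]
 [  0.         386.47525362 240.90980986]
 [  0.           0.           1.        ]] -0.060354064016061616
```

View pics/top0.png

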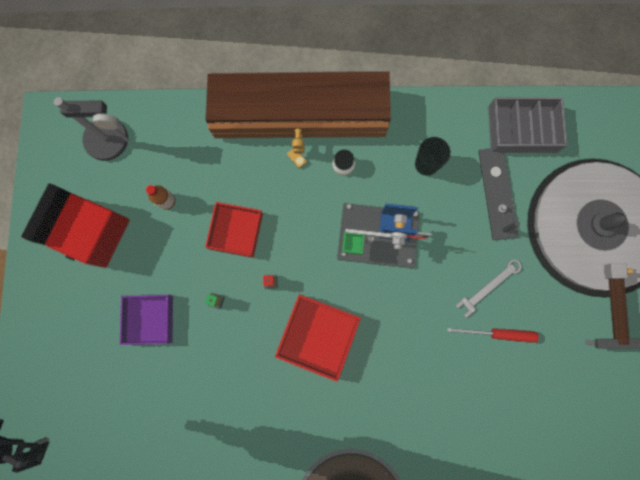

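View pics/side0.png

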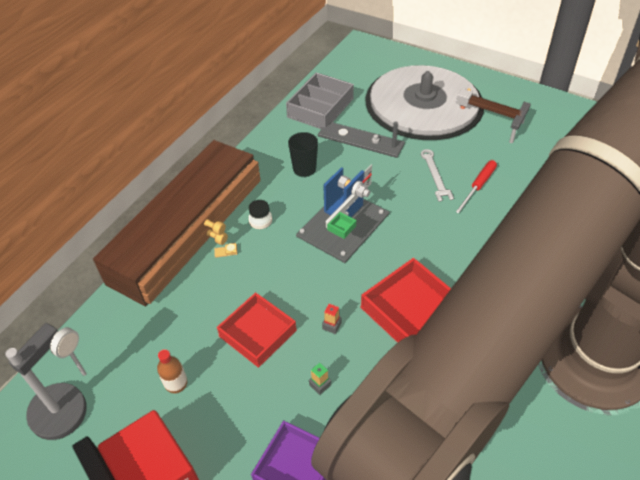

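Top view: green tag at about (214,300), red tag (269,281), small red tray (234,230), stand with green nest (354,243) and blue bracket (398,220). Side view: red tag (331,314), green tag (319,372), nest (341,224). The decoys are the larger red tray, the red bin with a black handle, and the purple tray.

```bash
cat > m.py <<'E'
from h import *
import pickle
t=pickle.load(open("top.pkl","rb")); s=pickle.load(open("side.pkl","rb"))
def blobs(f,lo,hi,roi,minv=100,mins=150):
    h=cv2.cvtColor(f["frame"],cv2.COLOR_BGR2HSV); m=cv2.inRange(h,(lo,mins,minv),(hi,255,255))
    if lo==0: m|=cv2.inRange(h,(172,mins,minv),(180,255,255))
    z=np.zeros_like(m); x0,y0,x1,y1=roi; z[y0:y1,x0:x1]=m[y0:y1,x0:x1]
    n,_,st,c=cv2.connectedComponentsWithStats(z); return z,[(st[i].tolist(),c[i].round(1).tolist()) for i in np.argsort(-st[1:,4])[:3]+1]
E
python3 - <<'E'
from m import *
for nm,f,lo,hi,roi in [("g top",t,50,75,(195,285,235,315)),("r top",t,0,8,(255,265,285,295)),("tray top",t,0,8,(195,190,275,265)),("nest top",t,50,75,(335,225,375,260)),("blue top",t,95,130,(375,195,425,250)),
 ("g side",s,50,75,(300,350,345,400)),("r side",s,0,8,(315,300,350,340)),("tray side",s,0,8,(210,290,302,370)),("nest side",s,50,75,(320,200,365,245)),("blue side",s,95,130,(310,160,375,225))]:
    m,b=blobs(f,lo,hi,roi); print(nm,b)
    if "tray" in nm:
        c=max(cv2.findContours(m,0,2)[0],key=cv2.contourArea); q=cv2.approxPolyDP(cv2.convexHull(c),8,True)[:,0]; w=np.array([onz(f,*p,0.035) for p in q]); print(w.round(3).tolist(), w.mean(0))
# stand base corners from top (dark grey)
g=cv2.cvtColor(t["frame"],cv2.COLOR_BGR2HSV); 
for p in [(345,205),(420,267),(338,263)]: print(p,onz(t,*p,0.01).round(3))
c=np.hstack([cv2.resize(t["frame"][190:285,325:445],None,fx=3.3,fy=3.3,interpolation=cv2.INTER_CUBIC),cv2.resize(s["frame"][150:265,285:405],None,fx=3.3,fy=3.3,interpolation=cv2.INTER_CUBIC)[:313]])
cv2.imwrite("pics/c1.png",c)
E
```

```text
g top [([208, 296, 3, 2, 3], [209.0, 296.3]), ([208, 302, 2, 2, 2], [208.5, 302.5]), ([213, 298, 1, 1, 1], [213.0, 298.0])]
r top [([263, 276, 11, 10, 82], [267.9, 280.2])]
tray top [([206, 203, 55, 53, 2111], [234.2, 229.1])]
[[0.669, 0.31, 0.035], [0.649, 0.207, 0.035], [0.547, 0.225, 0.035], [0.568, 0.329, 0.035]] [0.608204   0.26778161 0.035     ]
nest top [([351, 236, 11, 16, 102], [356.6, 243.5]), ([352, 236, 1, 2, 2], [352.0, 236.5]), ([351, 251, 2, 1, 2], [351.5, 251.0])]
blue top [([381, 215, 16, 16, 143], [387.3, 222.8]), ([402, 223, 14, 10, 43], [408.3, 228.8]), ([388, 205, 6, 2, 7], [390.3, 205.7])]
g side []
r side [([325, 304, 13, 12, 91], [331.3, 309.9]), ([325, 321, 10, 4, 12], [329.3, 322.8])]
tray side [([218, 293, 78, 74, 3209], [256.4, 328.8])]
[[0.652, 0.208, 0.035], [0.538, 0.24, 0.035], [0.554, 0.344, 0.035], [0.666, 0.317, 0.035]] [0.60234921 0.27709179 0.035     ]
nest side []
blue side [([332, 177, 2, 1, 2], [332.5, 177.0]), ([348, 185, 2, 2, 2], [348.5, 185.5]), ([333, 208, 1, 2, 2], [333.0, 208.5])]
(345, 205) [0.669 0.01  0.01 ]
(420, 267) [ 0.522 -0.161  0.01 ]
(338, 263) [0.532 0.027 0.01 ]Traceback (most recent call last):
  File "<stdin>", line 10, in <module>
    return _nx.concatenate(arrs, 1, dtype=dtype, casting=casting)
           ~~~~~~~~~~~~~~~^^^^^^^^^^^^^^^^^^^^^^^^^^^^^^^^^^^^^^^
ValueError: all the input array dimensions except for the concatenation axis must match exactly, but along dimension 0, the array at index 0 has size 314 and the array at index 1 has size 313
```

```bash
python3 - <<'E'
from m import *
a={}
for nm,f,lo,hi,roi in [("gt",t,45,72,(205,292,225,310)),("rt",t,0,8,(255,265,285,295)),("gs",s,45,72,(308,358,335,376)),("rs",s,0,8,(318,302,345,315))]:
    m,b=blobs(f,lo,hi,roi,70,175 if nm[0]=="g" else 150); print(nm,b[0] if b else None); 
for n,p,q in [("g",(211,299.5),(319,369)),("r",(267.5,280),(332,309))]:
    print(n,onz(t,*p,.06),onz(s,*q,.06),tri(ray(t,*p),ray(s,*q)))
c1=cv2.resize(t["frame"][190:310,195:435],(800,400),interpolation=cv2.INTER_CUBIC)
cv2.imwrite("pics/c1.png",c1)
M=T(); print(M.round(3))
E
```

```text
gt None
rt ([263, 276, 11, 10, 82], [267.9, 280.2])
gs None
rs ([325, 304, 13, 11, 88], [331.3, 309.7])
g [0.44556365 0.30685531 0.06      ] [0.44524894 0.30638993 0.06      ] (array([0.44533819, 0.3066611 , 0.06043769]), [np.float64(0.00022657760016629825), np.float64(0.00022657760016633842)])
r [0.48863784 0.18310385 0.06      ] [0.48823818 0.18131912 0.06      ] (array([0.48802896, 0.18266005, 0.06202379]), [np.float64(0.0004921703953666975), np.float64(0.0004921703953667094)])
[[-0.947  0.322 -0.     0.201]
 [ 0.322  0.947 -0.001  0.591]
 [-0.    -0.001 -1.     0.231]
 [ 0.     0.     0.     1.   ]]
```

View pics/c1.png

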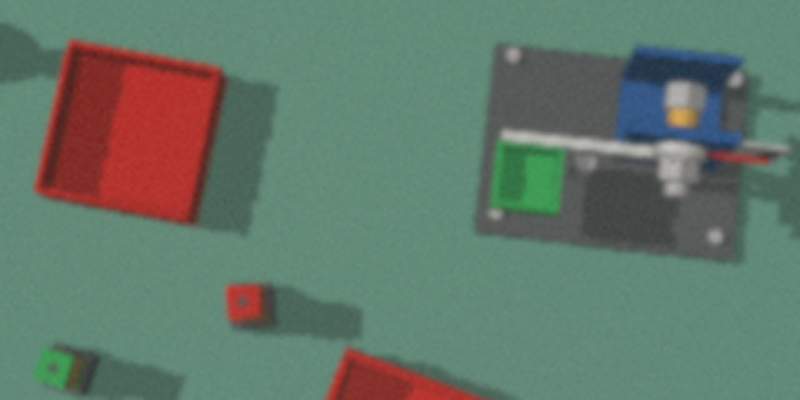

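Crop: nest pocket at (530,178), bolt head at (683,95), bush at (683,115), and both holders clear. Triangulated tag heights are 60 and 62 mm, as expected. I'm moving to hover between the holders.

carry_out(moves="1 -0.034 -0.0235 0.003 0;1 -0.034 -0.0235 0.003 0;1 -0.034 -0.0235 0.003 0;1 -0.034 -0.0235 0.003 0;1 -0.034 -0.0235 0.003 0;1 -0.034 -0.0235 0.003 0;1 -0.034 -0.0235 0.003 0;1 -0.034 -0.0235 0.003 0;1 -0.034 -0.0235 0.003 0;1 -0.034 -0.0235 0.003 0", squeeze=40)

```text
t: 0.98
ee_pos: [0.4482, 0.2579, 0.2012]
orientation: [0.163, 0.987, 0.0, 0.0]
contact_force: [0.2, 1.2, 0.1]
opening: 0.0855
```

carry_out(moves="1 -0.01 -0.005 0 0;1 0 0 0 0")

```text
t: 1.15
ee_pos: [0.4577, 0.2478, 0.2011]
orientation: [0.167, 0.986, -0.001, 0.0]
contact_force: [0.0, 1.0, 0.4]
opening: 0.0857
```

```bash
python3 - <<'E'
from h import *
import pickle
f=grab("wrist"); pickle.dump(f,open("w1.pkl","wb")); cv2.imwrite("pics/w1.png",f["frame"]); M=T(); print(M.round(4))
for n,p in [("g",(.4453,.3067,.06)),("r",(.488,.1827,.06))]:
    print(n,proj(f,p))
E
```

```text
[[-9.455e-01  3.256e-01 -2.000e-04  4.561e-01]
 [ 3.256e-01  9.455e-01 -4.000e-04  2.503e-01]
 [ 1.000e-04 -5.000e-04 -1.000e+00  2.011e-01]
 [ 0.000e+00  0.000e+00  0.000e+00  1.000e+00]]
g [385.5783459  185.19463867]
r [250.21224554 287.42512924]
```

View pics/w1.png

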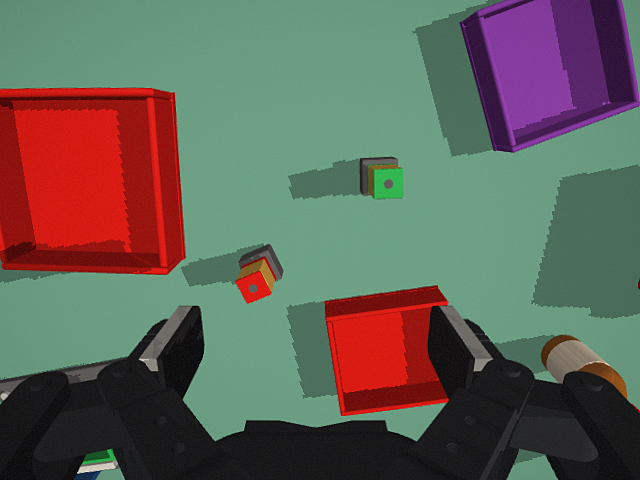

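Wrist view: green tag at (388,183), square to the image; red tag at (254,288), rotated about 25°. The reject tray is at (390,352), and both holders stand clear.

```bash
cat >> h.py <<'E'
def quad(f,lo,hi,roi,z,mins=150,minv=80):
    h=cv2.cvtColor(f["frame"],cv2.COLOR_BGR2HSV); m=cv2.inRange(h,(lo,mins,minv),(hi,255,255))
    if lo==0: m|=cv2.inRange(h,(172,mins,minv),(180,255,255))
    x0,y0,x1,y1=roi; k=np.zeros_like(m); k[y0:y1,x0:x1]=m[y0:y1,x0:x1]
    c=max(cv2.findContours(k,0,1)[0],key=cv2.contourArea)[:,0]
    w=np.array([onz(f,*p,z)[:2] for p in c]); (cx,cy),(a,b),ang=cv2.minAreaRect((w*1000).astype(np.float32))
    ctr=proj(f,[cx/1000,cy/1000,z])
    return np.array([cx,cy])/1000,(a,b),ang,ctr
E
python3 - <<'E'
from h import *
import pickle
f=pickle.load(open("w1.pkl","rb")); t=pickle.load(open("top.pkl","rb"));s=pickle.load(open("side.pkl","rb"))
for n,lo,hi,roi,mv,pt,ps in [("g",45,75,(365,160,410,205),140,(211,299.5),(319,369)),("r",0,6,(230,268,276,308),170,(267.5,280),(332,309))]:
    q=quad(f,lo,hi,roi,.06,150,mv); print(n,q, tri(ray(f,*q[3]),ray(t,*pt),ray(s,*ps)))
q=quad(f,0,6,(322,284,450,418),.035,120,60); print(q)
for p in [(326,303),(437,287),(342,414)]: print(onz(f,*p,.035))
E
```

```text
g (array([0.44455026, 0.30877972]), (20.74261474609375, 21.21078109741211), 73.72974395751953, array([388.00856268, 183.30687863])) (array([0.44488258, 0.30741692, 0.06128087]), [np.float64(0.0013293536470915122), np.float64(0.0010739719971512042), np.float64(0.00038956852647752983)])
r (array([0.48848056, 0.18475845]), (21.32807159423828, 21.568212509155273), 3.8931643962860107, array([252.84211903, 287.17340722])) (array([0.48814808, 0.18341899, 0.06119207]), [np.float64(0.001633607903771197), np.float64(0.000620985569496582), np.float64(0.0012950863603643729)])
(array([0.60021173, 0.27098566]), (108.24678039550781, 124.83460235595703), 79.29931640625, array([390.33549802, 353.98271524]))
[0.53206405 0.23183112 0.035     ]
[0.54953775 0.32742728 0.035     ]
[0.6497276  0.20844568 0.035     ]
```

carry_out(moves="1 -0.026 -0.026 0.01 0;1 -0.026 -0.026 0.02 0;1 0 0 0.03 -0.1;1 0 0 0.03 -0.1;1 0 0 0.03 -0.1;1 0 0 0.03 -0.1;1 0 0 0.02 0;1 0 0 0.005 0;1 0 0 0 0")

```text
t: 1.95
ee_pos: [0.4861, 0.187, 0.025]
orientation: [-0.037, 0.999, -0.0, -0.002]
contact_force: [-0.2, 0.5, -0.1]
opening: 0.085
```

```bash
python3 - <<'E'
from h import *
M=T(); print(M.round(4), np.degrees(np.arctan2(M[1,1],M[0,1])), M[:3,:3].T@(np.array([.4882,.1840,.026])-M[:3,3]))
E
```

```text
[[-9.973e-01 -7.340e-02 -3.400e-03  4.861e-01]
 [-7.340e-02  9.973e-01 -8.000e-04  1.870e-01]
 [ 3.400e-03 -5.000e-04 -1.000e+00  2.500e-02]
 [ 0.000e+00  0.000e+00  0.000e+00  1.000e+00]] 94.20697258613774 [-0.0019154  -0.003183   -0.00097468]
```

carry_out(moves="-1 -0.002 -0.003 0 0;-1 0 0 0 0;-1 0 0 0 0;-1 0 0 0 0;-1 0 0 0 0;-1 0 0 0 0;-1 0 0 -0.03 0;-1 0 0 -0.03 0", squeeze=40)

```text
t: 2.62
ee_pos: [0.4884, 0.1824, 0.0857]
orientation: [-0.036, 0.999, -0.001, -0.002]
contact_force: [1.7, 1.0, -0.0]
opening: 0.0214
```

carry_out(moves="-1 -0.03 0.02 0 0;-1 -0.03 0.02 0 0;-1 -0.03 0.02 0 0;-1 -0.03 0.019 0 0;-1 0 0 0.01 0;-1 0 0 0.025 0;-1 0 0 0.015 0;-1 0 0 0 0;-0.3 0 0 0 0;-0.3 0 0 0 0")

```text
t: 3.45
ee_pos: [0.604, 0.2705, 0.0369]
orientation: [-0.036, 0.999, 0.0, 0.0]
contact_force: [-0.4, -0.4, 0.4]
opening: 0.03
```

carry_out(moves="0 0 0 0 0;0 0 0 -0.035 0;0.5 0 0 -0.04 0;1 0.035 0.01 -0.02 0;1 0.039 0.0125 -0.01 0;1 0.039 0.0125 0 0;1 0.039 0.0125 0 0;1 0.004 0.0015 0 0.11;1 0 0 0 0.12;1 0 0 0 0.12")

```text
t: 4.28
ee_pos: [0.4446, 0.3088, 0.1428]
orientation: [0.141, 0.99, 0.001, 0.001]
contact_force: [0.8, -1.3, -0.5]
opening: 0.0854
```

carry_out(moves="1 0 0 0 0")

```text
t: 4.37
ee_pos: [0.4453, 0.3085, 0.1425]
orientation: [0.141, 0.99, 0.001, 0.001]
contact_force: [0.0, -0.5, -0.2]
opening: 0.0851
```

```bash
python3 - <<'E'
from h import *
f=grab("wrist"); cv2.imwrite("pics/w2.png",f["frame"]); M=T(); print(M.round(4))
print(proj(f,[.4448,.308,.06]))
h=cv2.cvtColor(f["frame"],cv2.COLOR_BGR2HSV)
q=quad(f,45,75,(200,100,450,400),.06,150,120); print(q)
print(M[:3,:3].T@(np.array([*q[0],.026])-M[:3,3]), np.degrees(np.arctan2(M[1,1],M[0,1])))
E
```

```text
[[-0.9622  0.2722  0.0013  0.4454]
 [ 0.2722  0.9622  0.001   0.3084]
 [-0.001   0.0013 -1.      0.1423]
 [ 0.      0.      0.      1.    ]]
[313.7692424  249.72840183]
(array([0.44416339, 0.30916074]), (21.39706039428711, 21.07330322265625), 71.9720458984375, array([315.31103043, 248.26085771]))
[0.00154811 0.00024537 0.11625025] 74.20678900780284
```

View pics/w2.png

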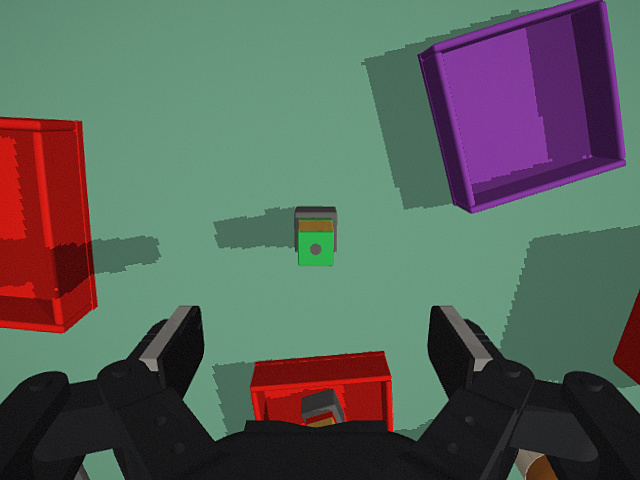

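Wrist view: the red holder is down in the tray at (320,405). The green tag is centred between the fingers at (315,248). Now grasping it.

carry_out(moves="1 0.0015 0 0.035 0.03;1 0 0 0.04 0;1 0 0 0.03 0;1 0 0 0.011 0;-1 0 0 0 0;-1 0 0 0 0;-1 0 0 0 0;-1 0 0 0 0;-1 0 0 0 0;-1 0 0 0 0", squeeze=40)

```text
t: 5.25
ee_pos: [0.4448, 0.3093, 0.0269]
orientation: [0.153, 0.988, 0.001, 0.001]
contact_force: [-0.5, -1.3, 8.5]
opening: 0.0209
```

```bash
python3 - <<'E'
from h import *
import pickle
M=T();print(M.round(4))
t=pickle.load(open("top.pkl","rb"))
# crop c1: u=195+x*.3, v=190+y*.3
def C(x,y,z): return onz(t,195+x*.3,190+y*.3,z)
print("nest rim corners",[C(*p,.087)[:2].round(4).tolist() for p in [(500,140),(565,148),(560,213),(492,208)]])
print("head",C(683,92,.107),"bush",C(683,115,.105),"nut end",C(676,188,.1), "plate ends",C(503,135,.09),C(655,150,.09))
print("base",[C(*p,.01)[:2].round(4).tolist() for p in [(497,43),(478,230),(738,262)]])
E
```

```text
[[-0.9531  0.3028  0.0022  0.4448]
 [ 0.3028  0.9531  0.002   0.3093]
 [-0.0015  0.0026 -1.      0.0269]
 [ 0.      0.      0.      1.    ]]
nest rim corners [[0.5908, 0.0132], [0.5855, -0.0288], [0.543, -0.0251], [0.5463, 0.0186]]
head [ 0.61821156 -0.10296805  0.107     ] bush [ 0.6036635  -0.10290752  0.105     ] nut end [ 0.55735865 -0.09809133  0.1       ] plate ends [0.59354031 0.01134493 0.09      ] [ 0.58357213 -0.0865769   0.09      ]
base [[0.6737, 0.0125], [0.541, 0.0264], [0.5188, -0.1523]]
```

carry_out(moves="-1 0 0 -0.03 0;-1 0 0 -0.04 0;-1 0 0 -0.04 0;-1 0 0 -0.04 0;-1 -0.0263 -0.0251 -0.01 0;-1 -0.0263 -0.0251 -0.01 0;-1 -0.0263 -0.0251 0 0;-1 -0.0263 -0.0251 0 0;-1 -0.0263 -0.0251 0 0;-1 -0.0263 -0.0251 0 0")

```text
t: 6.08
ee_pos: [0.549, 0.1157, 0.196]
orientation: [0.153, 0.988, 0.0, 0.0]
contact_force: [-0.4, 0.5, -0.5]
opening: 0.0216
```

carry_out(moves="-1 -0.0263 -0.0251 0 0;-1 -0.0263 -0.0251 0 0;-1 -0.0263 -0.0251 0 0;-1 -0.0263 -0.0251 0 0;-1 0 0 0 -0.1;-1 0 0 0 -0.106;-1 0 0 0 0;-1 0 0 0 0")

```text
t: 6.75
ee_pos: [0.6182, -0.0102, 0.1954]
orientation: [0.052, 0.999, 0.0, -0.0]
contact_force: [-0.5, 1.0, -1.3]
opening: 0.0217
```

```bash
python3 - <<'E'
from h import *
import pickle
M=T();f=grab("wrist"); pickle.dump(f,open("w3.pkl","wb")); cv2.imwrite("pics/w3.png",f["frame"]); print(M.round(4),proj(f,[.566,-.006,.087]))
E
```

```text
[[-9.945e-01  1.045e-01 -1.000e-04  6.182e-01]
 [ 1.045e-01  9.945e-01  5.000e-04 -1.020e-02]
 [ 1.000e-04  5.000e-04 -1.000e+00  1.954e-01]
 [ 0.000e+00  0.000e+00  0.000e+00  1.000e+00]] [312.91038192 159.29835242]
```

View pics/w3.png

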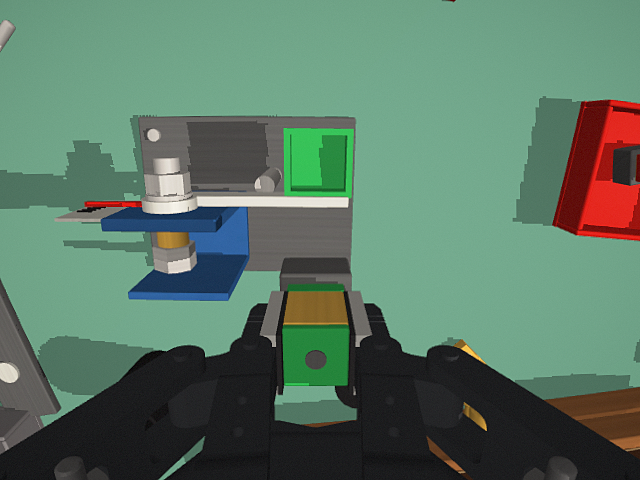

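```bash
python3 - <<'E'
from h import *
import pickle
f=pickle.load(open("w3.pkl","rb")); t=pickle.load(open("top.pkl","rb"));M=T()
q=quad(f,45,80,(270,115,365,200),.087,120,40); print("rim",q)
print("tri rim corner", tri(ray(f,284,128),ray(t,195+492*.3,190+208*.3)), tri(ray(f,352,128),ray(t,195+492*.3,190+208*.3)))
print("tri nestfloor centre", tri(ray(f,q[3][0],q[3][1]),ray(t,195+529*.3,190+177*.3)))
print("delta tool", M[:3,:3].T@(np.array([*q[0],0])-M[:3,3]))
X=M[:3,:3]
for n,p,z in [("ridge front",(174,249),.1089),("ridge back",(176,271),.1089),("corner left",(153,262),.1019),("corner right",(197,258),.1019),("front flange TL",(103,217),.118),("front TR",(221,222),.118),("rear L",(130,294),.098),("rear R",(231,298),.098),("nut",(167,160),.104)]:
    print(n,onz(f,*p,z).round(4))
c=cv2.resize(f["frame"][195:305,90:260],None,fx=4.5,fy=4.5,interpolation=cv2.INTER_CUBIC); cv2.imwrite("pics/c3.png",c)
E
```

```text
rim (array([ 0.56874109, -0.00312777]), (43.7733154296875, 43.36240768432617), 83.6607437133789, array([317.84963015, 163.15604629]))
tri rim corner (array([0.53906115, 0.00391473, 0.1933809 ]), [np.float64(0.018680007526002223), np.float64(0.018680007526002147)]) (array([0.54825897, 0.01964341, 0.08085735]), [np.float64(0.0016745408023051901), np.float64(0.0016745408023053079)])
tri nestfloor centre (array([ 0.56822297, -0.00439013,  0.08187367]), [np.float64(0.0015840370318360097), np.float64(0.0015840370318359253)])
delta tool [0.04987943 0.001545   0.19543167]
ridge front [ 0.6095 -0.0976  0.1089]
ridge back [ 0.624  -0.0994  0.1089]
corner left [ 0.6187 -0.1163  0.1019]
corner right [ 0.619  -0.0868  0.1019]
front flange TL [ 0.5831 -0.1323  0.118 ]
front TR [ 0.5936 -0.0627  0.118 ]
rear L [ 0.641  -0.1394  0.098 ]
rear R [ 0.6508 -0.0707  0.098 ]
nut [ 0.5555 -0.0925  0.104 ]
```

View pics/c3.png

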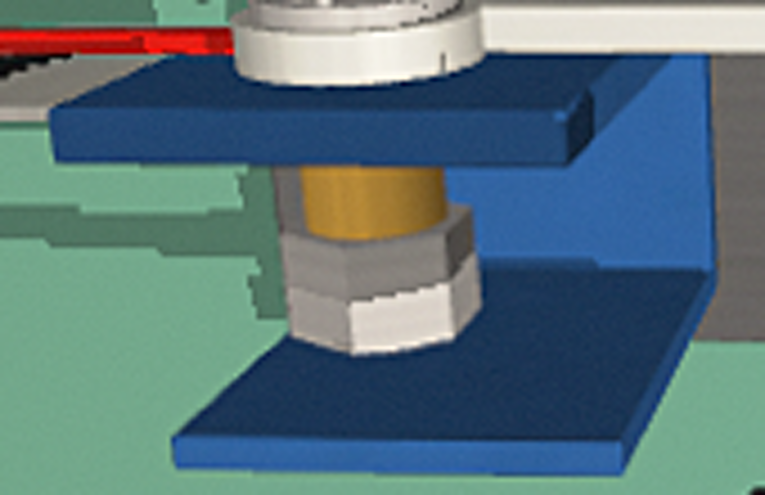

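Wrist crop: hex head with its top ridge at about (175,260) full-frame px, brass bush in front, gap clear on both sides. Nest rim measures 43.8×43.4 mm against a true 44 mm, and its height is about 82–87 mm. Next is a check of how the held holder sits in the tool.

```bash
python3 - <<'E'
from h import *
import pickle
f=pickle.load(open("w3.pkl","rb")); M=T()
z=M[2,3]+.034
q=quad(f,45,80,(275,318,360,395),z,120,80); print(q, M[:3,:3].T@(np.array([*q[0],z])-M[:3,3]))
# foot far corners (bottom visible edge) at foot top z
for p in [(281,264),(351,264)]: print((M[:3,:3].T@(onz(f,*p,M[2,3]-.004-.022)-M[:3,3])).round(4))
E
```

```text
(array([ 0.61609149, -0.00979461]), (20.933429718017578, 22.170379638671875), 83.90149688720703, array([315.40321124, 355.93783837])) [ 2.11021328e-03 -3.73696968e-05 -3.39998487e-02]
[ 0.0116 -0.0158  0.026 ]
[0.0115 0.0163 0.026 ]
```

```bash
python3 - <<'E'
from h import *
import pickle
f=pickle.load(open("w3.pkl","rb")); M3=T(); M=np.array([[-.9622,.2722,.0013,.4454],[.2722,.9622,.001,.3084],[-.001,.0013,-1,.1423],[0,0,0,1]]); 
from plant import cams
g=dict(f); g["c2w"]=M@np.array(f["mount"])
im2=cv2.imread("pics/w2.png"); im3=f["frame"]
for im,c0 in ((im2,315),(im3,316)): # brightness profile down the middle column for the foot edge
    col=im[195:300,c0-12:c0+12].mean(1).astype(int); d=np.abs(np.diff(col,axis=0)).sum(1); print([(i+195,int(d[i])) for i in range(len(d)) if d[i]>40])
for nm,fr,MM,v,zb in (("w2",g,M,207,0.),("w3",f,M3,259,M3[2,3]-.026)):
    for dz in (0,.022): print(nm,dz,(MM[:3,:3].T@(onz(fr,316,v,zb+dz)-MM[:3,3])).round(4))
E
```

```text
[(205, 134), (206, 123), (211, 79), (212, 45), (216, 41), (217, 77), (218, 46), (219, 86), (220, 60), (229, 45), (230, 78), (231, 69), (232, 43), (264, 82), (265, 61)]
[(195, 119), (196, 232), (197, 117), (206, 222), (207, 186), (256, 68), (257, 89), (272, 44), (273, 64), (283, 62), (290, 75), (291, 56)]
w2 0 [0.0146 0.0007 0.1423]
w2 0.022 [0.0191 0.0007 0.1203]
w3 0 [0.014  0.0003 0.026 ]
w3 0.022 [0.0216 0.0002 0.004 ]
```

carry_out(moves="-1 0.024 0.001 0 0;-1 0.0242 0 0 0;-1 0 0 0 0;-1 0 0 0.03 0;-1 0 0 0.03 0;-1 0 0 0.015 0;-1 0 0 0.008 0;-1 0 0 0.006 0;-1 0 0 0.004 0;-1 0 0 0 0")

```text
t: 7.63
ee_pos: [0.5709, -0.0043, 0.1023]
orientation: [0.051, 0.999, 0.0, 0.0]
contact_force: [0.1, 0.6, -0.4]
opening: 0.0217
```

carry_out(moves="-1 0 0 0.003 0;-1 0 0 0 0;-0.4 0 0 0 0;-0.3 0 0 0 0;-0.3 0 0 0 0;0 0 0 -0.02 0;0 0 0 -0.035 0;0 0 0 -0.035 0;0 -0.01 0 -0.01 0;0 0 0 0 0")

```text
t: 8.47
ee_pos: [0.5838, -0.0056, 0.2035]
orientation: [0.051, 0.999, 0.001, 0.004]
contact_force: [-0.9, 0.5, 0.1]
opening: 0.0431
```

```bash
python3 - <<'E'
from h import *
import pickle
M=T();f=grab("wrist"); pickle.dump(f,open("w4.pkl","wb")); cv2.imwrite("pics/w4.png",f["frame"]); print(M.round(4)); print(readout.get_state()["t"],readout.get_state()["joint_pos"].round(2))
E
```

```text
[[-9.948e-01  1.018e-01  8.100e-03  5.838e-01]
 [ 1.018e-01  9.948e-01  8.000e-04 -5.600e-03]
 [-8.000e-03  1.600e-03 -1.000e+00  2.035e-01]
 [ 0.000e+00  0.000e+00  0.000e+00  1.000e+00]]
8.5167 [-0.28  0.37  0.26  1.76 -0.11  1.03  1.5 ]
```

View pics/w4.png

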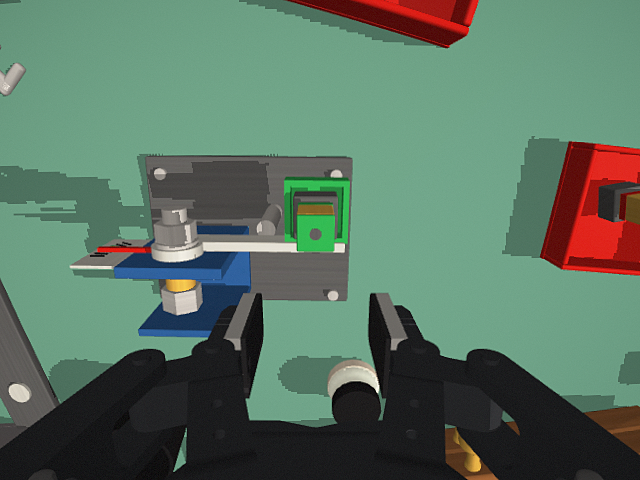

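The green holder is down in the nest, with its foot inside the rim at (316,210). The carrier is still on its stop and the red holder is in its tray. I'm hovering over the bolt head for a close measurement.

carry_out(moves="0 -0.0146 -0.0308 0 0;0 -0.0146 -0.0308 0 0;0 -0.0146 -0.0308 0 0;0 0 0 0.01 0;0 0 0 0 0")

```text
t: 8.93
ee_pos: [0.6129, -0.1043, 0.186]
orientation: [0.053, 0.999, -0.0, -0.002]
contact_force: [-0.4, 1.0, 0.0]
opening: 0.0425
```

```bash
python3 - <<'E'
from h import *
import pickle
M=T();f=grab("wrist"); pickle.dump(f,open("w5.pkl","wb")); print(M.round(4)); u,v=proj(f,[.617,-.102,.1089]); print(u,v)
u,v=int(u),int(v); c=f["frame"][v-75:v+75,u-100:u+100]; print(u-100,v-75)
cv2.imwrite("pics/w5.png",cv2.resize(c,None,fx=4,fy=4,interpolation=cv2.INTER_CUBIC))
g=pickle.load(open("w4.pkl","rb")); q=quad(g,45,80,(298,214,336,252),.132,120,110); print(q)
r=quad(g,45,80,(280,175,355,245),.087,120,40);print(r)
E
```

```text
[[-9.944e-01  1.059e-01 -4.700e-03  6.129e-01]
 [ 1.059e-01  9.944e-01 -7.000e-04 -1.043e-01]
 [ 4.600e-03 -1.200e-03 -1.000e+00  1.860e-01]
 [ 0.000e+00  0.000e+00  0.000e+00  1.000e+00]]
319.65488013411846 259.7390383190319
219 184
(array([ 0.5704588 , -0.00326484]), (21.29745864868164, 20.726314544677734), 84.11437225341797, array([316.4547689 , 232.73433391]))
(array([ 0.5680415 , -0.00294326]), (43.865962982177734, 46.55992126464844), 84.11250305175781, array([316.26653458, 211.32041096]))
```

View pics/w5.png

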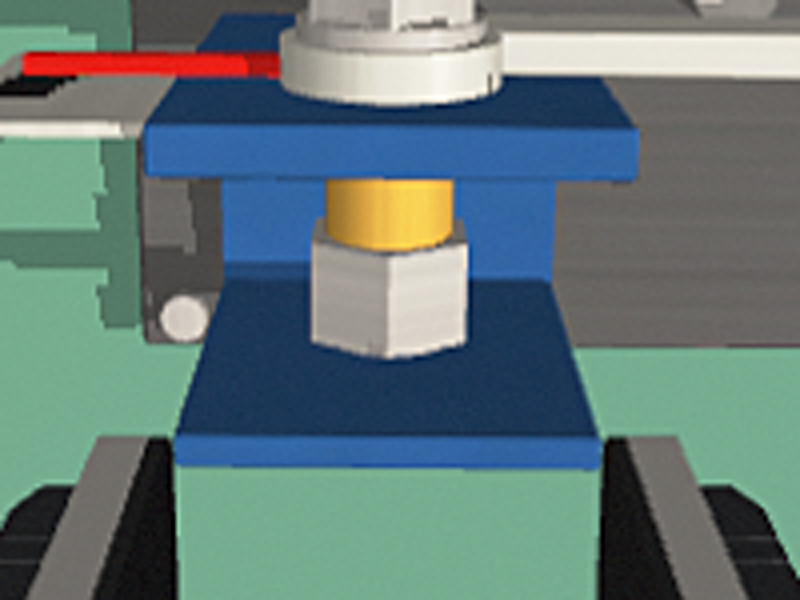

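```bash
python3 - <<'E'
from h import *
import pickle
f=pickle.load(open("w5.pkl","rb")); M=T(); print(M[:3,3].round(4))
def tl(u,v,z): return (M[:3,:3].T@(onz(f,219+u/4,184+v/4,z)-M[:3,3])*1000).round(1)
M5=f["c2w"]@np.linalg.inv(np.array(f["mount"])); M=M5
for n,p,z in [("ridge f",(390,250),.1089),("ridge b",(388,355),.1089),("cornerL b",(311,345),.1019),("cornerR b",(467,342),.1019),("flange rear TL",(145,128),.118),("TR",(638,128),.118),("fl. front",(168,80),.118),("rear fl L",(178,437),.098),("rear R",(597,437),.098)]:
    print(n,tl(*p,z), onz(f,219+p[0]/4,184+p[1]/4,z).round(4))
for u,v in ((170,440),(605,440)):
    o,d=ray(f,219+u/4,184+v/4); i=M[:3,:3].T; o=i@(o-M[:3,3]); d=i@d
    for zt in (-.01,-.005,0): print(zt,((o+d*(zt-o[2])/d[2])*1000).round(1))
E
```

```text
[ 0.613  -0.1021  0.1867]
ridge f [ 4.1  0.9 77.2] [ 0.6086 -0.103   0.1089]
ridge b [-12.5   0.6  77.1] [ 0.625  -0.105   0.1089]
cornerL b [-13.6 -11.3  84.1] [ 0.6248 -0.1171  0.1019]
cornerR b [-13.1  12.9  84.1] [ 0.6268 -0.0929  0.1019]
flange rear TL [ 24.6 -33.1  68.2] [ 0.5846 -0.1347  0.118 ]
TR [24.6 35.3 68.1] [ 0.5918 -0.0666  0.118 ]
fl. front [ 31.4 -29.7  68.2] [ 0.5782 -0.1305  0.118 ]
rear fl L [-30.9 -33.2  87.9] [ 0.6397 -0.1407  0.098 ]
rear R [-30.9  34.4  87.9] [ 0.6468 -0.0734  0.098 ]
-0.01 [ 12.8 -19.7 -10. ]
-0.005 [ 10.6 -20.5  -5. ]
0 [  8.3 -21.2   0. ]
-0.01 [ 12.8  20.5 -10. ]
-0.005 [10.6 21.3 -5. ]
0 [ 8.3 22.1  0. ]
```

carry_out(moves="-0.3 -0.004 0.0036 0.02 0;-0.3 0 0 0.02 0;-0.3 0 0 0.015 0;-0.3 0 0 0.005 0;-0.3 0 0 0 0;-0.3 0 0 0 0", squeeze=30)

```text
t: 9.48
ee_pos: [0.619, -0.0978, 0.1296]
orientation: [0.05, 0.999, 0.0, -0.0]
contact_force: [0.3, 0.1, -0.4]
opening: 0.0294
```

```bash
python3 - <<'E'
from h import *
import pickle
w3,w4,w5=[pickle.load(open(f"w{i}.pkl","rb")) for i in (3,4,5)]
print("ridge back tri",tri(ray(w3,176,271),ray(w5,316,272.8)), tri(ray(w3,90+352/4.5,195+352/4.5),ray(w5,316,272.8)))
s=readout.get_state();M=T();f=grab("wrist"); pickle.dump(f,open("w6.pkl","wb")); print(M.round(4),s["contact_force"],s["opening"])
B=np.array([.6168,-.1044,.095]); print("B in tool",(M[:3,:3].T@(B-M[:3,3])*1000).round(1))
c=f["frame"][180:480,120:520]; cv2.imwrite("pics/w6.png",cv2.resize(c,None,fx=2,fy=2,interpolation=cv2.INTER_CUBIC))
E
```

```text
ridge back tri (array([ 0.62954891, -0.10552272,  0.09502598]), [np.float64(0.0007470719385049473), np.float64(0.0007470719385048962)]) (array([ 0.62528872, -0.1050772 ,  0.10820641]), [np.float64(3.399812287734392e-05), np.float64(3.399812287748273e-05)])
[[-9.949e-01  1.005e-01 -3.000e-04  6.190e-01]
 [ 1.005e-01  9.949e-01  4.000e-04 -9.780e-02]
 [ 3.000e-04  3.000e-04 -1.000e+00  1.296e-01]
 [ 0.000e+00  0.000e+00  0.000e+00  1.000e+00]] [ 0.28377502  0.06511081 -0.43252015] 0.02939612967851726
B in tool [ 1.5 -6.8 34.6]
```

View pics/w6.png

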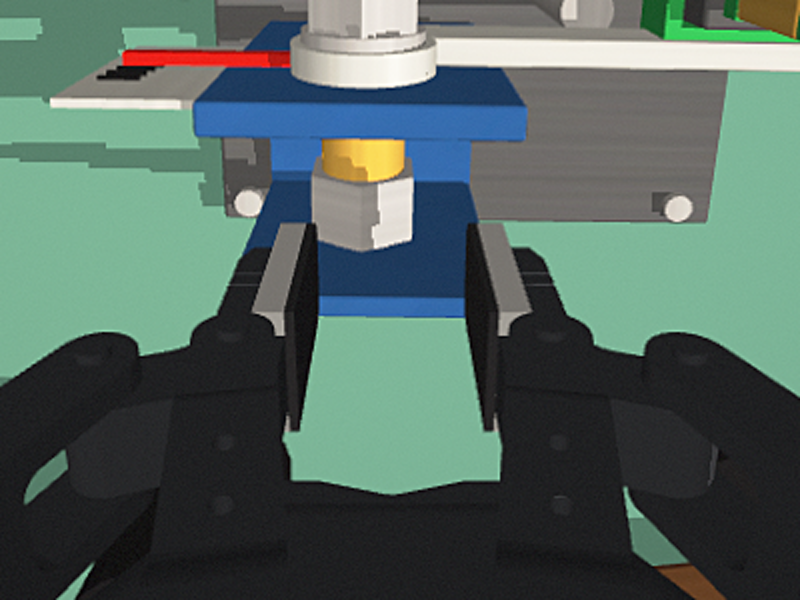

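The ridge height triangulates to 108 mm, as expected. The −y finger stands just above the head's −y corner (crop x≈316 against the corner at 312). The pointer is still at zero.

carry_out(moves="-0.3 0.0015 -0.0016 0.012 0;-0.3 0 0 0.01 0;-0.3 0 0 0.003 0;-0.3 0 0 0 0;-0.3 0 0 0 0")

```text
t: 9.95
ee_pos: [0.6172, -0.1002, 0.1039]
orientation: [0.051, 0.999, 0.0, -0.0]
contact_force: [0.5, 0.9, 0.2]
opening: 0.0302
```

```bash
cat > st.py <<'E'
from h import *
import pickle, sys
from scipy.optimize import brentq
s=readout.get_state();M=T();f=grab("wrist"); pickle.dump(f,open("wl.pkl","wb")); print(M[:3,3].round(4),"F",s["contact_force"].round(1),"op",round(s["opening"],4),"t",round(s["t"],2),"tilt",M[:3,2].round(4))
B=np.array([.6168,-.1044,.095]); S=R.from_euler("z",84-90,degrees=True).as_matrix()
b=M[:3,:3].T@(B-M[:3,3])*1000; print("B in tool",b.round(1),"yi rel B",round(-b[1]-s["opening"]*500,1))
def ang(f,z0=.037):
    h=cv2.cvtColor(f["frame"],cv2.COLOR_BGR2HSV); m=cv2.inRange(h,(45,140,110),(80,255,255))
    n,l,sta,c=cv2.connectedComponentsWithStats(m); return [(sta[i].tolist(),c[i].round(1).tolist()) for i in np.argsort(-sta[1:,4])[:3]+1]
print(ang(f))
tp=lambda a:B+S@(R.from_euler("x",a).as_matrix()@np.array([-.060,.095,.037]))
for a in (0,.2,.35,.45): print(a,"tag px",proj(f,tp(a)).round(1), "nestfloor",proj(f,B+S@(R.from_euler("x",a).as_matrix()@np.array([-.062,.095,-.023]))).round(1))
E
python3 st.py
```

```text
[ 0.6172 -0.1002  0.1039] F [0.5 0.9 0.2] op 0.0302 t 9.95 tilt [-7.e-04  1.e-04 -1.e+00]
B in tool [-0.  -4.2  8.9] yi rel B -10.8
[([569, 151, 71, 71, 4026], [605.6, 186.6]), ([478, 109, 117, 106, 3399], [523.7, 143.3]), ([530, 145, 49, 2, 58], [554.5, 145.3])]
0 tag px [615.2 174.1] nestfloor [518.4 153.3]
0.2 tag px [632.6 182.1] nestfloor [548.9 156.8]
0.35 tag px [636.2 189.1] nestfloor [570.2 159.9]
0.45 tag px [631.9 194.2] nestfloor [583.2 162.3]
```

carry_out(moves="-0.3 0 0.001 0.001 0;-0.3 0 0 0.001 0;-0.3 0 0 0.001 0;-0.3 0 0 0 0;-0.3 0 0 0 0")

```text
t: 10.42
ee_pos: [0.6181, -0.0993, 0.1025]
orientation: [0.051, 0.999, 0.0, 0.001]
contact_force: [-2.9, -0.0, 7.6]
opening: 0.03
```

carry_out(moves="-0.3 0 0 0.001 0;-0.3 0 0 0.001 0;-0.3 0 0 0 0;-0.3 0 0 0 0")

```text
t: 10.75
ee_pos: [0.6182, -0.0998, 0.1017]
orientation: [0.051, 0.999, -0.0, 0.001]
contact_force: [-5.4, -0.1, 16.8]
opening: 0.0302
```

```bash
python3 st.py
```

```text
[ 0.6182 -0.0998  0.1017] F [-5.4 -0.1 16.8] op 0.0302 t 10.75 tilt [ 2.2e-03 -3.0e-04 -1.0e+00]
B in tool [ 0.9 -4.7  6.7] yi rel B -10.4
[([576, 149, 64, 77, 3870], [609.2, 188.3]), ([484, 106, 126, 111, 3802], [533.8, 140.8]), ([537, 143, 55, 7, 72], [565.0, 144.1])]
0 tag px [620.2 172.1] nestfloor [520.5 151.2]
0.2 tag px [638.8 180.2] nestfloor [551.6 154.7]
0.35 tag px [643.4 187.4] nestfloor [573.6 157.8]
0.45 tag px [639.6 192.6] nestfloor [587.1 160.2]
```

carry_out(moves="-0.3 0 -0.0003 0.001 0;-0.3 0 -0.0005 0.001 0;-0.3 0 0 0 0;-0.3 0 0 0 0")

```text
t: 11.13
ee_pos: [0.6187, -0.1015, 0.0999]
orientation: [0.051, 0.999, -0.001, 0.002]
contact_force: [-3.8, -1.2, 15.0]
opening: 0.0299
```

```bash
python3 st.py
```

```text
[ 0.6187 -0.1015  0.0999] F [-3.8 -1.2 15. ] op 0.0299 t 11.13 tilt [ 0.0037 -0.0014 -1.    ]
B in tool [ 1.6 -3.1  4.9] yi rel B -11.8
[([497, 102, 141, 120, 4481], [554.1, 138.8]), ([589, 149, 51, 83, 3278], [615.9, 191.9]), ([552, 142, 54, 16, 85], [575.0, 144.4])]
0 tag px [630.3 170.9] nestfloor [526.5 149.9]
0.2 tag px [650.9 179. ] nestfloor [558.6 153.3]
0.35 tag px [657.3 186.2] nestfloor [581.5 156.4]
0.45 tag px [654.8 191.5] nestfloor [595.7 158.8]
```

```bash
cat > an.py <<'E'
from h import *
from scipy.optimize import minimize_scalar
B=np.array([.6168,-.1044,.095]); S=R.from_euler("z",-6,degrees=True).as_matrix()
tp=lambda a,p:B+S@(R.from_euler("x",a).as_matrix()@np.array(p))
def red(f,lo,hi,roi,mins,minv):
    h=cv2.cvtColor(f["frame"],cv2.COLOR_BGR2HSV); m=cv2.inRange(h,(lo,mins,minv),(hi,255,255)); x0,y0,x1,y1=roi
    n,l,st,c=cv2.connectedComponentsWithStats(m[y0:y1,x0:x1]); return [(st[i][4],(c[i]+[x0,y0]).round(1).tolist(),(st[i][:4]+[x0,y0,0,0]).tolist()) for i in np.argsort(-st[1:,4])[:3]+1]
for n in ("top","side"):
    f=grab(n); cv2.imwrite(f"pics/{n}_l.png",f["frame"])
    p=[proj(f,tp(a,[-.060,.095,.037])) for a in (0,.2,.35,.5)]; print(n,np.round(p,1).tolist())
    u,v=p[1].astype(int); print(red(f,45,82,(u-25,v-25,u+25,v+25),110,60))
E
python3 an.py; python3 - <<'E'
import cv2,numpy as np
a=cv2.imread("pics/top_l.png")[195:275,330:450]; b=cv2.imread("pics/side_l.png")[150:270,280:400]
a=cv2.resize(a,(600,400),interpolation=2)[:,:400*3//2]; b=cv2.resize(b,(400,400),interpolation=2)
c=cv2.imread("pics/w6.png"); import pickle; w=pickle.load(open("wl.pkl","rb"))["frame"][90:290,0:640]
cv2.imwrite("pics/mix.png",np.vstack([cv2.resize(np.hstack([a,b]),(800,320)),cv2.resize(w,(800,250))]))
E
```

```text
top [[353.9, 239.6], [358.9, 238.6], [363.9, 238.1], [369.8, 237.8]]
[(np.int32(149), [349.1, 245.3], [341, 231, 22, 22]), (np.int32(93), [357.8, 237.6], [353, 233, 11, 11])]
side [[342.1, 207.8], [344.7, 199.0], [347.3, 192.1], [350.4, 185.2]]
[(np.int32(69), [341.8, 200.2], [336, 195, 13, 10]), (np.int32(42), [352.0, 219.0], [347, 215, 9, 8]), (np.int32(30), [330.8, 220.4], [328, 217, 9, 6])]
```

View pics/mix.png

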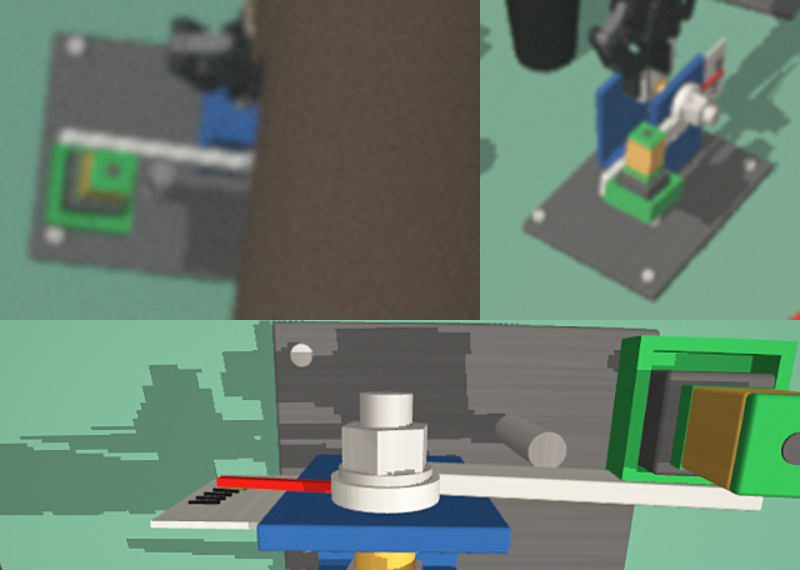

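Mixed view: the carrier is already lifting, with tag (side) at (341.8,200.2), which gives about 0.17 rad. The red pointer is moving down the scale and the holder sits well in its nest. I'm continuing.

carry_out(moves="-0.3 0 0 0.001 0;-0.3 0 -0.0003 0.0007 0;-0.3 0 0 0 0;-0.3 0 0 0 0")

```text
t: 11.62
ee_pos: [0.6186, -0.1021, 0.098]
orientation: [0.051, 0.999, -0.001, 0.002]
contact_force: [-3.5, -3.0, 15.0]
opening: 0.03
```

```bash
python3 st.py | head -2; python3 an.py
```

```text
[ 0.6186 -0.1021  0.098 ] F [-3.5 -3.  15. ] op 0.03 t 11.62 tilt [ 0.0036 -0.0018 -1.    ]
B in tool [ 1.5 -2.4  3. ] yi rel B -12.6
top [[353.9, 239.6], [358.9, 238.6], [363.9, 238.1], [369.8, 237.8]]
[(np.int32(164), [348.8, 243.7], [342, 230, 21, 23]), (np.int32(88), [361.6, 237.2], [357, 232, 11, 11])]
side [[342.1, 207.8], [344.7, 199.0], [347.3, 192.1], [350.4, 185.2]]
[(np.int32(202), [340.7, 217.8], [327, 211, 29, 12]), (np.int32(62), [344.4, 193.6], [338, 190, 13, 8]), (np.int32(17), [339.4, 208.8], [336, 207, 8, 5])]
```

Angle is about 0.30 rad. Now I'll bring the +y finger in while holding the −y fingertip in place.

carry_out(moves="-0.34 0 0 0 0;-0.37 0 -0.0006 0.0003 0;-0.40 0 -0.0006 0.0003 0;-0.43 0 -0.0006 0 0;-0.43 0 -0.0006 0 0;-0.43 0 0 0 0", squeeze=30)

```text
t: 12.27
ee_pos: [0.6184, -0.1052, 0.0977]
orientation: [0.052, 0.999, -0.001, 0.002]
contact_force: [-4.2, -3.7, 15.8]
opening: 0.0243
```

```bash
python3 st.py | head -2; python3 an.py
```

```text
[ 0.6184 -0.1052  0.0977] F [-4.2 -3.7 15.8] op 0.0243 t 12.27 tilt [ 0.0039 -0.0024 -1.    ]
B in tool [1.7 0.6 2.7] yi rel B -12.8
top [[353.9, 239.6], [358.9, 238.6], [363.9, 238.1], [369.8, 237.8]]
[(np.int32(172), [349.0, 243.3], [342, 230, 22, 22]), (np.int32(82), [362.9, 236.8], [359, 232, 10, 11])]
side [[342.1, 207.8], [344.7, 199.0], [347.3, 192.1], [350.4, 185.2]]
[(np.int32(227), [340.7, 216.7], [327, 210, 29, 13]), (np.int32(56), [344.9, 191.7], [339, 189, 13, 7]), (np.int32(22), [340.2, 207.1], [336, 205, 10, 5])]
```

carry_out(moves="-0.46 0 -0.0002 0 0;-0.5 0 0 0 0;-0.6 0 0 0 0;-0.7 0 0 0 0;-0.7 0 0 0 0", squeeze=25)

```text
t: 12.83
ee_pos: [0.6184, -0.1054, 0.0978]
orientation: [0.052, 0.999, -0.001, 0.002]
contact_force: [-3.1, -4.8, 16.2]
opening: 0.0225
```

```bash
python3 st.py | head -2; python3 an.py
```

```text
[ 0.6184 -0.1054  0.0978] F [-3.1 -4.8 16.2] op 0.0225 t 12.83 tilt [ 0.0041 -0.0024 -1.    ]
B in tool [1.8 0.8 2.8] yi rel B -12.1
top [[353.9, 239.6], [358.9, 238.6], [363.9, 238.1], [369.8, 237.8]]
[(np.int32(170), [349.1, 243.2], [342, 230, 22, 22]), (np.int32(84), [363.2, 236.7], [359, 232, 10, 11])]
side [[342.1, 207.8], [344.7, 199.0], [347.3, 192.1], [350.4, 185.2]]
[(np.int32(230), [340.8, 216.6], [327, 209, 29, 14]), (np.int32(58), [344.9, 191.4], [338, 188, 14, 8]), (np.int32(19), [340.2, 206.7], [336, 204, 9, 6])]
```

carry_out(moves="-0.7 0 0 0 0;-0.7 0 0 0 0;-0.7 0 0 0 0;-0.7 0 0 0 0;-0.7 0 0 0 0;-0.7 0 0 0 0;-0.7 0 0 0 0;-0.7 0 0 0 0;-0.7 0 0 0 0;-0.7 0 0 0 0")

```text
t: 13.82
ee_pos: [0.6184, -0.1054, 0.0978]
orientation: [0.052, 0.999, -0.001, 0.002]
contact_force: [-3.5, -3.7, 16.7]
opening: 0.0223
```

```bash
python3 st.py | head -2; python3 an.py; python3 - <<'E'
import cv2,numpy as np,pickle
b=cv2.resize(cv2.imread("pics/side_l.png")[150:270,280:400],(400,400),interpolation=2); w=pickle.load(open("wl.pkl","rb"))["frame"]
cv2.imwrite("pics/mix2.png",np.hstack([b,cv2.resize(w[80:330,200:450],(400,400),interpolation=2)]))
E
```

```text
[ 0.6184 -0.1054  0.0978] F [-3.5 -3.7 16.7] op 0.0223 t 13.82 tilt [ 0.004  -0.0024 -1.    ]
B in tool [1.7 0.8 2.8] yi rel B -12.0
top [[353.9, 239.6], [358.9, 238.6], [363.9, 238.1], [369.8, 237.8]]
[(np.int32(168), [349.1, 243.4], [342, 230, 22, 22]), (np.int32(84), [363.1, 236.9], [359, 232, 10, 11])]
side [[342.1, 207.8], [344.7, 199.0], [347.3, 192.1], [350.4, 185.2]]
[(np.int32(231), [340.8, 216.6], [327, 209, 29, 14]), (np.int32(58), [344.9, 191.4], [338, 188, 14, 8]), (np.int32(20), [340.0, 206.7], [336, 204, 9, 6])]
```

View pics/mix2.png

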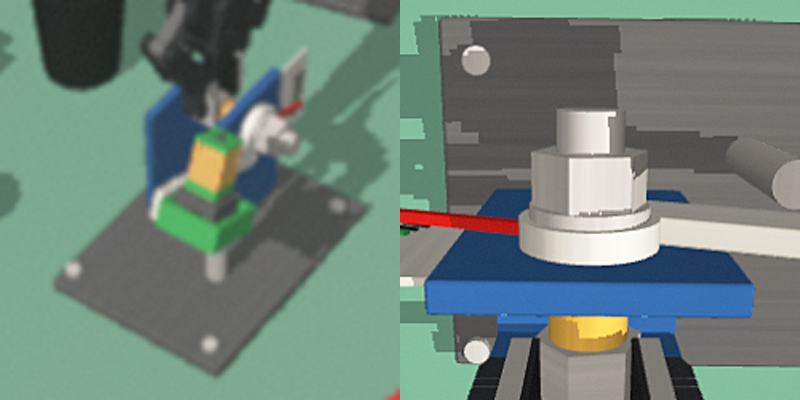

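The head is held between both pads, the red pointer lies at the green mark, and the holder is seated in the raised nest. The pose was unchanged over 1 s, so I'm handing in.

```bash
python3 -c "
from plant import job
print(job.hand_in())"
```

```text
the job is handed in; nothing more can be done
None
```

I finished the job and handed it in at about 14 s with the gripper still holding the bolt head. No verdict was reported, so the results below are my own checks.

**Holders:** The green holder is in the green nest and the red holder is in the smaller red tray. Both were let go, and pictures taken after release show them in place. I didn't measure how far down the green holder sits in its nest; I judged that from the pictures.

**Turning the bolt:** The moves can't tilt the gripper, so I couldn't swing the fingers about the bolt as the task describes. Instead I pushed down with one fingertip on the head's −y upper edge, which swung the arm up. I then brought the other finger in and squeezed the head between both fingertips with the tool upright.

**Last checks:**

| Check | Reading |
|---|---|
| Carrier angle | about 0.37 rad from the side camera, 0.33 from the top (target 0.349, allowed 0.262–0.436) |
| Hold over 1 s | pose and camera readings unchanged |
| Grip on the head | jaws stopped at 22.3 mm, set to 25 N, with about 17 N wrist force |
| Pointer | near the green mark |

- **Disagreements:** The side camera's column for the tag was about 2.5 px off from what I predicted. The fingertip geometry gave a larger angle midway (about 17° against 9.5° from the cameras), and I went by the cameras.
- **Not checked:** The angle and the contact force on the head aren't sensed directly. I saw no contact with the carrier, holders or bystanders, but I didn't measure this separately.

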